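Scrub out the tall beaker with the long brush

ROBOT

A 6-joint arm with a two-finger parallel gripper is mounted at the origin on the work surface. World frame = base frame: x ahead of the robot, y to its left, z up, the work surface at z = 0. Lengths are in m, angles in degrees, forces in N, time in s.
With the tool pointing down it reaches from about 0.35 to 0.875 m from the base axis. Payload 4.2 kg.
Tool frame: the origin (TCP) lies at the centre of the arm's flange, where the gripper is bolted on; the fingertips stand 182 mm ahead of it and the grasp point (between the pads) lies 164 mm ahead of it (r.nose_length is the distance from the TCP to the fingertips, in m); z points along the fingers, y is the line along which they close (so a half turn about z gives the same grasp; the last joint's range is limited). The gripper opens to 87 mm and grips with 3 to 60 N. Pads are 19 mm wide; open, the fingers measure 117 mm over their backs; the gripper's body (75 mm by 190 mm) begins 51 mm behind the grasp point.
Start: joints at [14.817, 22.042, 0.453, 0, -68.411, -14.817], TCP at [0.625, 0, 0.405] pointing down, gripper open.
Joint ranges: [-179.83, 179.83], [-69.29, 118.12], [-61.27, 80.66], [-181.25, 117.63], [-171.15, -9.14], [-177.46, 177.46]. Speed limits (degrees/s): [159.86, 159.86, 180, 180, 180, 180].

INTERFACE

Orientations are given as a 3x3 rotation matrix whose columns are the frame's x, y, z axes.
In Python, from station import r, vision gives the robot as it stands. The module is installed in compiled form; this text tells all that it offers.
- The arm moves only by the shell command python3 -m creep 'ROWS'. ROWS is JSON, a list of rows, each a list of 7 numbers: the opening, from -1 (shut) to 1 (fully open), then the shift along the tool's x, y, z in mm, then the turn, a rotation vector about the tool's x, y, z in degrees. A call has 1 to 8 rows; each row is the pose to reach, as a shift and turn from the pose commanded when the call began, along the tool's axes at that moment; what a row does not reach only later rows make up. A row lasts 1/12 s, in which the tool goes at most 41.7 mm and 7.16 degrees, less where a joint would pass 70% of its speed; a pose out of reach is approached as far as the arm can. A call with a gripper value outside its range is refused whole. The fingers move at their own pace and stop on an object; the grip force is fixed at half the most. Time passes only in rows, so rows that repeat a pose let the fingers close. It gives the time, the measured TCP pose, the force, the opening and the grip force at its end, in the units of the state.
- r.sense(): the state, without advancing time (a new reading comes with each control period).
- vision.capture(name): name is "scene" or "side" or "wrist"; returns (picture, depth): 420x560x3 uint8, red, green, blue; 420x560 float32, m along the optical axis (not along the pixel's ray), 0 where there is no reading.
- vision.camera_model(name): a dict with "vertical_fov" (degrees; the focal length in pixels is half the picture's height over the tangent of half this angle, whatever the lens; pixels are square), "cx", "cy" (the principal point, pixels), "distortion" ([k1, k2, p1, p2, k3] as OpenCV has them; the pictures are not rectified), "extrinsics" (4x4, takes a point from camera to world coordinates); the wrist camera has in their place "mount" (4x4, takes a point from camera to tool coordinates, whose origin is the TCP and whose axes are the flange's). Camera axes: x right, y down, z forward; pixel columns grow to the right and rows downward; lengths in m; the calibration is good to about 2 mm. A picture is of the moment at which its call begins: read the wrist's pose just before it. camera_model takes no time and is no camera call.
- r.finish_job(): hands the job in; it is judged then, once.
Trained networks look in the newest picture that a camera, given by its name, has taken for a name from the list of things; names that differ only in an ending like _2 or _b are one class to them, and where a whole thing is asked for, a point or a joint stands for the part that bears it (a point fixed in the world has none). Each returns a list of dicts, best first, with "conf" (0 to 1); they miss things now and then, are a little off and sometimes report something else, mostly with a low value. They report only what shows in the picture. A call takes as long as a camera call. They do not tell look-alikes from the thing itself.
- vision.find_in(camera, thing): "uv" ([column, row] in pixels, amid what is visible of it).
- vision.cut_out(camera, thing): "region" (420x560 bool, what is visible of it) and "uv" ([column, row] in pixels, amid what is visible of it).
The state is a dict: "time_s": time; "joints": joint angles; "joint_velocities": joint speeds; "effort": joint torques, N m; "tcp_pos": TCP position; "ee_rot": TCP orientation; "wrist_force": force on the tool from outside, world axes, zero at the start; "moment": the same for the moment, N m; "gripper_width": opening from 0.0 (shut) to 1.0 (fully open); "gripper_force": force on a finger pad.
Only numpy, scipy, OpenCV 4.12 (cv2) and the standard library are available. Lean on these libraries where they do the work, as an engineer would, in place of code of your own. Each camera call takes 0.05 s, during which the arm holds its last target. There are 200 camera calls.

TASK

Take the long brush out of its stand and scrub out the tall white beaker with it: push the brush straight down to the bottom, then draw it up about half the height of the beaker and push it back down to the bottom, and do that up-and-down stroke twice. Let go with the brush left standing in the beaker on its bottom (it may lean on the rim), the beaker upright where it stood, and do not disturb the short white cup.

Things in the scene. Friction and masses are not known exactly. Their poses are not given: they have to be found in the camera images.
- brush: Long cleaning brush standing upright, bristles down, in the stand at the start; 200 mm long in all, about 90 g. Origin: centre of the flat underside of the bristle head, z axis along the brush towards the handle. Stiff (rigid) off-white bristle head 34 mm in diameter from 0 to 75 mm; bare steel rod 8 mm in diameter up to 130 mm; round wooden handle 18 mm in diameter from 130 to 200 mm above the origin: grasp it here, from above, at any yaw.
- stand: White ceramic pot that holds the brush, 45 mm high, outer radius 34 mm at the foot and 31 mm at the rim, wall 6 mm, loose, 500 g. Origin: centre of its underside, z up; its inner floor is 6 mm above.
- beaker: The tall beaker: open, straight-sided, white plastic, empty, 120 mm high, 84 mm outer diameter, wall 4 mm (76 mm inner diameter), loose, about 250 g. Origin: centre of its underside, z up; its inner floor is 6 mm above, its mouth 120 mm above.
- cup: The short cup, not to be used or disturbed: same white plastic and same 84 mm outer diameter as the beaker, but only 60 mm high, loose. Origin: centre of its underside, z up. Other things that may stand about the table among these: a ceramic cup of wooden pegs (115 mm high), a sink stopper, a lint brush lying flat, and along the far side and ends of the table bottles, a carton, a basket and a basin up to 215 mm high.
Not all that is in view belongs to the job. Of the things that look like the brush, the middle-sized one is meant.

How it is judged:
By the outcome, as a careful person would: the job done as asked, in the order asked, and still so for the second after the job is handed in, with the robot touching nothing.
It also fails if it takes over 46 s, if anything falls off the work surface, if the arm or the gripper's body presses on something with over 40 N, if the wrist force passes 120 N, or if a joint passes its speed limit or range.

## Working session

There is one attempt and no reset: what is moved stays moved. The work goes in short steps, Python scripts to look and compute and a shell command to move; the robot and the scene stay as the last step left them, time stands still between calls to the robot, and variables do not carry over. Pictures are saved under pics/ and viewed, at most 10 in all, crops included, and the job is handed in when it is done.

```bash
mkdir -p pics
cat > h.py <<'E'
import numpy as np, cv2
from station import r, vision
def cap(n):
    s=r.sense(); p,d=vision.capture(n); m=vision.camera_model(n)
    if 'extrinsics' in m: T=np.array(m['extrinsics'])
    else:
        W=np.eye(4); W[:3,:3]=s['ee_rot']; W[:3,3]=s['tcp_pos']; T=W@np.array(m['mount'])
    f=210/np.tan(np.radians(m['vertical_fov'])/2)
    K=np.array([[f,0,m['cx']],[0,f,m['cy']],[0,0,1]])
    vv,uu=np.mgrid[0:420,0:560]
    q=cv2.undistortPoints(np.stack([uu,vv],-1).reshape(-1,1,2).astype(float),K,np.array(m['distortion'],float)).reshape(420,560,2)
    X=np.dstack([q*d[...,None],d])@T[:3,:3].T+T[:3,3]; X[d==0]=np.nan
    return p,d,X,T,K
def save(n,p): cv2.imwrite('pics/'+n,cv2.cvtColor(p,cv2.COLOR_RGB2BGR))
E
python3 - <<'E'
from h import *
s=r.sense();print(np.round(s['ee_rot'],3).tolist(),s['tcp_pos'],s['time_s'])
ps=[]
for c in('scene','side'):
    p,d,X,T,K=cap(c); np.save(c+'.npy',X); save(c+'.png',p); np.save(c+'_p.npy',p)
    for t in('brush','stand','beaker','cup'):
        for o in vision.cut_out(c,t)[:5]:
            m=o['region']; P=X[m]; P=P[~np.isnan(P[:,0])]
            print(c,t,round(o['conf'],2),np.round(o['uv']),m.sum(),np.round(np.median(P,0),3),np.round(np.percentile(P,2,axis=0),3),np.round(np.percentile(P,98,axis=0),3))
print(r.sense()['time_s'])
E
```

```text
[[-0.0, -1.0, -0.002], [-1.0, 0.0, -0.0], [0.0, 0.002, -1.0]] [6.24774177e-01 3.01546420e-05 4.03660690e-01] 0.0
scene brush 0.85 [381. 208.] 354 [0.551 0.189 0.05 ] [ 0.382  0.181 -0.001] [0.558 0.22  0.137]
scene brush 0.56 [337. 215.] 185 [0.609 0.092 0.074] [0.587 0.083 0.044] [0.615 0.1   0.09 ]
scene brush 0.5 [289. 183.] 1196 [ 0.475 -0.024  0.036] [ 0.413 -0.064  0.002] [0.495 0.015 0.06 ]
scene stand 0.5 [330. 227.] 306 [0.606 0.079 0.035] [ 0.542  0.067 -0.001] [0.701 0.136 0.102]
scene beaker 0.77 [180. 169.] 1871 [ 0.497 -0.29   0.08 ] [ 0.429 -0.337  0.004] [ 0.51  -0.259  0.12 ]
scene cup 0.46 [328. 224.] 238 [0.606 0.078 0.037] [0.579 0.067 0.005] [0.624 0.13  0.046]
side brush 0.71 [279. 171.] 596 [0.598 0.091 0.08 ] [0.585 0.081 0.034] [0.615 0.111 0.184]
side brush 0.56 [240. 155.] 401 [0.546 0.184 0.05 ] [0.537 0.177 0.002] [0.559 0.2   0.136]
side stand 0.57 [278. 190.] 692 [0.591 0.075 0.028] [0.569 0.065 0.002] [0.628 0.121 0.047]
side beaker 0.92 [272. 361.] 4261 [ 0.469 -0.301  0.071] [ 0.428 -0.343  0.004] [ 0.506 -0.263  0.12 ]
side cup 0.85 [223. 244.] 2177 [ 0.455 -0.015  0.031] [ 0.415 -0.068  0.003] [0.493 0.013 0.061]
0.5
```

View pics/scene.png

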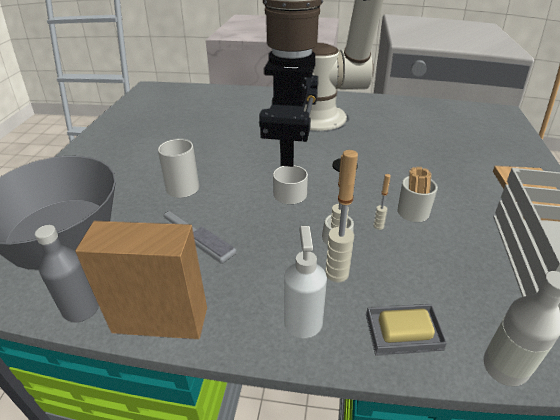

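View pics/side.png

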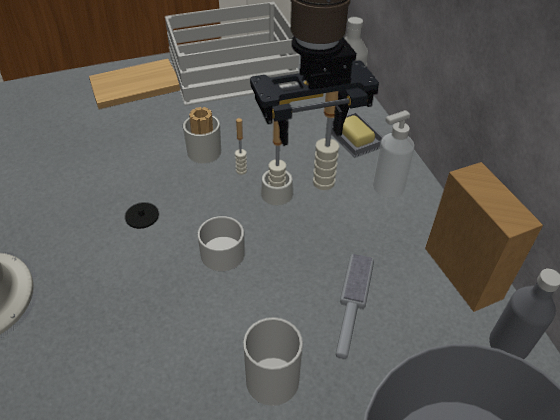

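Brush look-alikes: the small one (scene 381,205 / side 240,147), the one in the white pot (side 277,160; mostly hidden in scene at 338,215), and the big one (scene 342,225 / side 326,150). The middle-sized one is the one standing in the pot. I'll confirm that with a crop and measure.

Run:
```python
from h import *
from scipy.optimize import least_squares
X=np.load('side.npy');p=np.load('side_p.npy');Xs=np.load('scene.npy');ps=np.load('scene_p.npy')
save('crop.png',cv2.resize(p[70:220,200:400],None,fx=4,fy=4,interpolation=cv2.INTER_CUBIC)[:600])
# wood/steel pixels per row along the three brushes (side)
def prof(X,x0,x1,y0,y1,lo,hi):
    P=X.reshape(-1,3);P=P[~np.isnan(P[:,0])]
    P=P[(P[:,0]>x0)&(P[:,0]<x1)&(P[:,1]>y0)&(P[:,1]<y1)]
    for z in np.arange(lo,hi,.02):
        q=P[(P[:,2]>=z)&(P[:,2]<z+.02)]
        if len(q)>3: print('  z%.2f'%z,len(q),np.round(np.median(q,0)[:2],4),np.round(q.min(0)[:2],3),np.round(q.max(0)[:2],3))
for n,A in(('side',X),('scene',Xs)):
    print(n,'mid');prof(A,.55,.65,.04,.13,.0,.3)
    print(n,'big');prof(A,.65,.80,.03,.17,.0,.3)
def circ(A,B,x0,x1,y0,y1,zl,zh,R):
    P=np.vstack([A.reshape(-1,3),B.reshape(-1,3)]);P=P[~np.isnan(P[:,0])]
    P=P[(P[:,0]>x0)&(P[:,0]<x1)&(P[:,1]>y0)&(P[:,1]<y1)&(P[:,2]>zl)&(P[:,2]<zh)]
    s=least_squares(lambda c:np.minimum(abs(np.hypot(P[:,0]-c[0],P[:,1]-c[1])-R),.02),[(x0+x1)/2,(y0+y1)/2],loss='soft_l1',f_scale=.002)
    print(len(P),np.round(s.x,4),np.median(abs(s.fun)))
for A in (X,Xs):
  circ(A,A,.40,.54,-.37,-.23,.116,.123,.040)
  circ(A,A,.40,.54,-.09,.05,.056,.063,.040)
  circ(A,A,.54,.65,.03,.14,.042,.048,.028)
```

```text
side mid
  z0.00 637 [0.5952 0.0694] [0.55 0.04] [0.65 0.13]
  z0.02 310 [0.5929 0.0765] [0.569 0.065] [0.628 0.125]
  z0.04 313 [0.5952 0.0852] [0.569 0.065] [0.631 0.126]
  z0.06 160 [0.5954 0.087 ] [0.584 0.08 ] [0.618 0.119]
  z0.08 127 [0.5996 0.0963] [0.584 0.08 ] [0.616 0.114]
  z0.10 32 [0.6001 0.0965] [0.597 0.094] [0.604 0.1  ]
  z0.12 29 [0.5992 0.0954] [0.593 0.09 ] [0.605 0.098]
  z0.14 60 [0.5961 0.0924] [0.591 0.088] [0.606 0.1  ]
  z0.16 50 [0.5958 0.0921] [0.592 0.088] [0.601 0.098]
  z0.18 24 [0.5946 0.0919] [0.591 0.087] [0.598 0.098]
side big
  z0.00 1530 [0.7225 0.085 ] [0.65 0.03] [0.8  0.17]
  z0.02 149 [0.6981 0.0866] [0.684 0.078] [0.727 0.112]
  z0.04 165 [0.6971 0.0869] [0.682 0.078] [0.727 0.116]
  z0.06 153 [0.6977 0.0862] [0.681 0.08 ] [0.728 0.115]
  z0.08 170 [0.6971 0.0868] [0.682 0.08 ] [0.731 0.127]
  z0.10 255 [0.7022 0.0996] [0.682 0.08 ] [0.729 0.127]
  z0.12 50 [0.7035 0.0998] [0.699 0.096] [0.71  0.105]
  z0.14 48 [0.7035 0.1   ] [0.699 0.096] [0.71  0.109]
  z0.16 34 [0.7044 0.0997] [0.694 0.093] [0.711 0.104]
  z0.18 122 [0.7014 0.0931] [0.69
[... 1043 characters left out ...]
0.14 55 [0.7088 0.1043] [0.704 0.099] [0.711 0.11 ]
  z0.16 44 [0.7088 0.1043] [0.705 0.099] [0.715 0.112]
  z0.18 155 [0.7148 0.1031] [0.702 0.038] [0.8   0.117]
  z0.20 143 [0.7146 0.1048] [0.701 0.093] [0.718 0.117]
  z0.22 147 [0.7146 0.1039] [0.706 0.093] [0.719 0.116]
  z0.24 161 [0.7145 0.1044] [0.706 0.093] [0.718 0.117]
  z0.26 200 [0.7119 0.1048] [0.694 0.093] [0.717 0.117]
  z0.28 24 [0.7101 0.0331] [0.684 0.03 ] [0.712 0.037]
1062 [ 0.4686 -0.3022] 0.001082031655995859
656 [ 0.4547 -0.0271] 0.0010624024996899323
390 [0.6011 0.0991] 0.002216439864197048
326 [ 0.4685 -0.3003] 0.0011812274430822722
324 [ 0.4539 -0.0257] 0.0011181199583554964
230 [0.5963 0.0998] 0.0021052855639418847
```

View pics/crop.png

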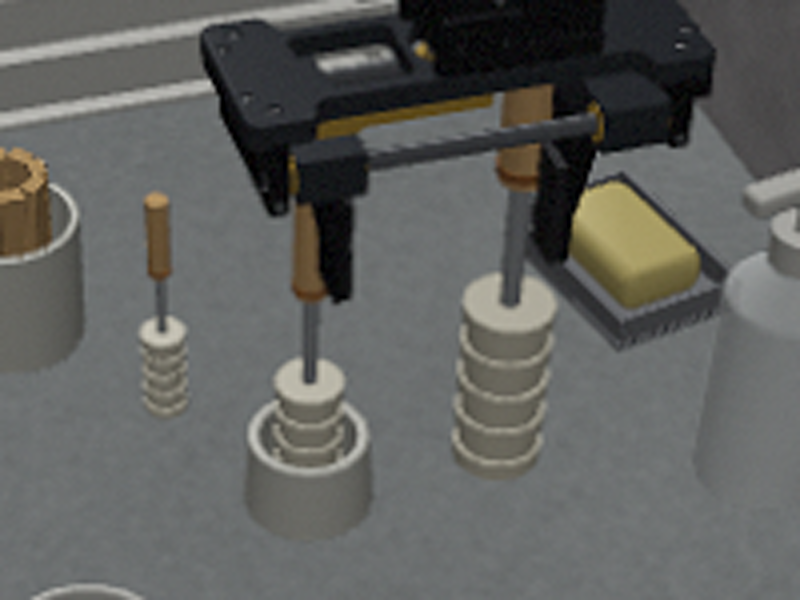

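The crop confirms it: three brushes, small (158,310 in the crop), middle (308,400) in the pot, big (510,370). The one meant is in the pot, at about (0.600, 0.100). I'll move over it and turn 90° so the wide gripper body clears the big brush.

```bash
python3 -m creep '[[1,-12,3,0,0,0,7],[1,-25,6,0,0,0,14],[1,-38,9,0,0,0,21],[1,-50,12,0,0,0,28],[1,-63,16,0,0,0,35],[1,-75,19,0,0,0,42],[1,-88,22,0,0,0,49],[1,-100,25,0,0,0,56]]' && python3 -m creep '[[1,0,0,0,0,0,7],[1,0,0,0,0,0,14],[1,0,0,0,0,0,21],[1,0,0,0,0,0,28],[1,0,0,0,0,0,34],[1,0,0,0,0,0,34],[1,0,0,0,0,0,34]]'
python3 - <<'E'
from h import *
s=r.sense();print(np.round(s['ee_rot'],3).tolist(),s['tcp_pos'],s['time_s'],np.round(s['joints'],1))
p,d,X,T,K=cap('wrist'); save('w1.png',p)
P=X.reshape(-1,3);P=P[~np.isnan(P[:,0])]
P=P[(abs(P[:,0]-.6)<.05)&(abs(P[:,1]-.1)<.05)]
for a,b in((.198,.22),(.19,.204),(.14,.19),(.075,.088),(.04,.05)):
    q=P[(P[:,2]>a)&(P[:,2]<b)]
    if len(q): print(a,len(q),np.round(np.r_[np.median(q,0),q.min(0),q.max(0)],4))
p,d,X,T,K=cap('side')
P=X.reshape(-1,3);P=P[~np.isnan(P[:,0])]
for n,x0,x1,y0,y1 in(('carton',.55,.8,-.4,-.1),('basin',.5,.8,-.65,-.4)):
    q=P[(P[:,0]>x0)&(P[:,0]<x1)&(P[:,1]>y0)&(P[:,1]<y1)&(P[:,2]>.05)]; print(n,q.min(0),q.max(0))
E
```

```text
time_s: 1.17
tcp_pos: [0.5998, 0.1007, 0.4048]
ee_rot: [[-0.832, -0.554, 0.0], [-0.554, 0.832, 0.0], [-0.0, 0.0, -1.0]]
wrist_force: [0.0, -0.1, 0.2]
gripper_width: 1.004
gripper_force: 0.0
time_s: 1.75
tcp_pos: [0.6, 0.1, 0.4048]
ee_rot: [[-1.0, -0.003, 0.0], [-0.003, 1.0, 0.0], [-0.0, 0.0, -1.0]]
wrist_force: [1.1, 0.3, 0.4]
gripper_width: 1.002
gripper_force: 0.0
[[-1.0, -0.003, 0.0], [-0.003, 1.0, 0.0], [-0.0, 0.0, -1.0]] [0.599961   0.10002559 0.40477489] 1.75 [  24.7   20.4   -2.     0.   -67.6 -114.5]
0.198 605 [0.5949 0.0995 0.205  0.5875 0.0908 0.198  0.6044 0.108  0.2073]
0.19 199 [0.5889 0.0995 0.1983 0.5874 0.0907 0.19   0.6041 0.1085 0.204 ]
0.14 419 [0.5886 0.0995 0.167  0.5868 0.0902 0.1402 0.5976 0.1089 0.1899]
0.075 594 [0.5924 0.0995 0.08   0.5803 0.0827 0.0752 0.6078 0.1163 0.088 ]
0.04 704 [0.5856 0.0994 0.0441 0.5665 0.0689 0.04   0.6225 0.13   0.0483]
carton [ 0.59580962 -0.39999244  0.0501332 ] [ 0.77222203 -0.37218589  0.11385953]
basin [ 0.55109388 -0.47159091  0.0500265 ] [ 0.79999176 -0.40000241  0.11294721]
```

View pics/w1.png

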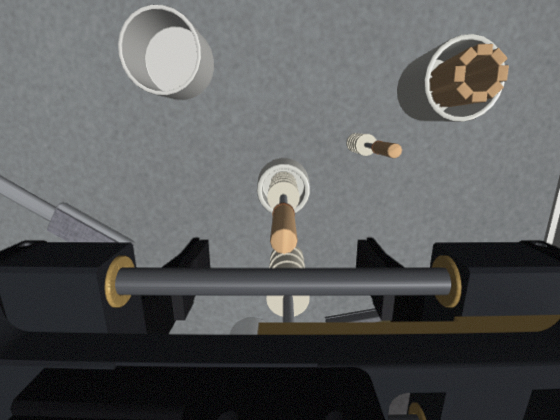

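The wrist view shows the brush handle (284,235) centred between the fingers at (195,280) and (370,280), with the big brush behind at (288,290). I'll descend and grip.

```bash
python3 -m creep '[[1,2,0,15,0,0,0],[1,2,0,30,0,0,0],[1,2,0,45,0,0,0],[1,2,0,57,0,0,0],[1,2,0,67,0,0,0],[1,2,0,67,0,0,0],[1,2,0,67,0,0,0],[0.2,2,0,67,0,0,0]]' && python3 -m creep '[[-0.2,0,0,0,0,0,0],[-0.5,0,0,0,0,0,0],[-0.7,0,0,0,0,0,0],[-1,0,0,0,0,0,0],[-1,0,0,0,0,0,0],[-1,0,0,0,0,0,0],[-1,0,0,0,0,0,0],[-1,0,0,0,0,0,0]]'
```

```text
time_s: 2.52
tcp_pos: [0.5983, 0.1001, 0.3386]
ee_rot: [[-1.0, -0.001, 0.002], [-0.001, 1.0, 0.0], [-0.002, 0.0, -1.0]]
wrist_force: [-0.2, 0.7, -1.1]
gripper_width: 0.974
gripper_force: 0.0
time_s: 3.18
tcp_pos: [0.598, 0.1001, 0.3377]
ee_rot: [[-1.0, -0.0, -0.0], [-0.0, 1.0, -0.0], [0.0, -0.0, -1.0]]
wrist_force: [0.4, 0.0, 0.0]
gripper_width: 0.398
gripper_force: 0.0
```

```bash
python3 -m creep '[[-1,0,0,0,0,0,0],[-1,0,0,0,0,0,0],[-1,0,0,0,0,0,0],[-1,0,0,0,0,0,0],[-1,0,0,0,0,0,0],[-1,0,0,0,0,0,0]]' && python3 -m creep '[[-1,0,0,-8,0,0,0],[-1,0,0,-24,0,0,0],[-1,0,0,-44,0,0,0],[-1,0,0,-66,0,0,0],[-1,0,0,-88,0,0,0],[-1,0,0,-110,0,0,0],[-1,0,0,-130,0,0,0],[-1,0,0,-145,0,0,0]]'
```

```text
time_s: 3.68
tcp_pos: [0.598, 0.1, 0.3377]
ee_rot: [[-1.0, 0.0, -0.0], [0.0, 1.0, -0.0], [0.0, -0.0, -1.0]]
wrist_force: [-0.3, 0.3, -0.3]
gripper_width: 0.199
gripper_force: 30.0
time_s: 4.35
tcp_pos: [0.5978, 0.0998, 0.4855]
ee_rot: [[-1.0, -0.0, 0.003], [-0.0, 1.0, 0.001], [-0.003, 0.001, -1.0]]
wrist_force: [0.6, -0.6, -0.3]
gripper_width: 0.199
gripper_force: 30.0
```

```bash
python3 -m creep '[[-1,4,-12,0,0,0,0],[-1,10,-31,0,0,0,0],[-1,18,-55,0,0,0,0],[-1,26,-81,0,0,0,0],[-1,35,-108,0,0,0,0],[-1,44,-136,0,0,0,0],[-1,53,-164,0,0,0,0],[-1,62,-192,0,0,0,0]]' && python3 -m creep '[[-1,9,-28,0,0,0,0],[-1,18,-56,0,0,0,0],[-1,27,-84,0,0,0,0],[-1,36,-112,0,0,0,0],[-1,45,-140,0,0,0,0],[-1,53,-165,0,0,0,0],[-1,60,-186,0,0,0,0],[-1,65,-200,0,0,0,0]]' && python3 -m creep '[[-1,2,-9,0,0,0,0],[-1,2,-9,0,0,0,0],[-1,2,-9,0,0,0,0],[-1,2,-9,0,0,0,0]]'
python3 - <<'E'
from h import *
from scipy.optimize import least_squares
s=r.sense();print(s['tcp_pos'],s['time_s'])
ims=[]
for c in('side','scene'):
    p,d,X,T,K=cap(c); ims.append(p)
    P=X.reshape(-1,3);P=P[~np.isnan(P[:,0])]
    P=P[(abs(P[:,0]-.4685)<.06)&(abs(P[:,1]+.301)<.06)]
    for a in np.arange(.1,.34,.02):
        q=P[(P[:,2]>=a)&(P[:,2]<a+.02)]
        if len(q)>3: print(c,'%.2f'%a,len(q),np.round(np.r_[np.median(q,0)[:2],q.min(0)[:2],q.max(0)[:2]],4))
    q=P[(P[:,2]>.116)&(P[:,2]<.123)]
    f=least_squares(lambda c:np.hypot(q[:,0]-c[0],q[:,1]-c[1])-.04,[.4685,-.301],loss='soft_l1',f_scale=.002); print('beaker',f.x,np.median(abs(f.fun)))
o=np.hstack([ims[0][200:410,150:400],ims[1][60:270,50:300]])
save('m1.png',cv2.resize(o,None,fx=1.6,fy=1.6))
E
```

```text
time_s: 5.02
tcp_pos: [0.5346, -0.0936, 0.4821]
ee_rot: [[-1.0, 0.0, -0.001], [0.0, 1.0, 0.0], [0.001, 0.0, -1.0]]
wrist_force: [-0.2, -1.0, -0.4]
gripper_width: 0.202
gripper_force: 30.0
time_s: 5.68
tcp_pos: [0.4693, -0.294, 0.482]
ee_rot: [[-1.0, 0.002, -0.002], [0.002, 1.0, 0.001], [0.002, 0.001, -1.0]]
wrist_force: [0.5, -0.1, -1.2]
gripper_width: 0.194
gripper_force: 30.0
time_s: 6.02
tcp_pos: [0.469, -0.3004, 0.4825]
ee_rot: [[-1.0, -0.001, -0.0], [-0.001, 1.0, 0.0], [0.0, 0.0, -1.0]]
wrist_force: [-0.2, 0.1, -0.5]
gripper_width: 0.202
gripper_force: 30.0
[ 0.46904659 -0.30043795  0.48254124] 6.0167
side 0.10 773 [ 0.4582 -0.3224  0.4273 -0.3436  0.5102 -0.2604]
side 0.12 121 [ 0.4567 -0.3094  0.4279 -0.3432  0.5097 -0.2635]
side 0.14 124 [ 0.4669 -0.315   0.4541 -0.3191  0.4855 -0.298 ]
side 0.16 184 [ 0.466  -0.3148  0.454  -0.3193  0.4874 -0.296 ]
side 0.18 182 [ 0.4666 -0.3158  0.454  -0.3197  0.4863 -0.2985]
side 0.20 219 [ 0.4659 -0.3153  0.4541 -0.3197  0.4862 -0.298 ]
side 0.22 470 [ 0.4693 -0.3059  0.4541 -0.3196  0.4879 -0.2874]
side 0.24 21 [ 0.4703 -0.305   0.4672 
[... 209 characters left out ...]
scene 0.14 55 [ 0.482  -0.2937  0.463  -0.3167  0.4885 -0.2839]
scene 0.16 113 [ 0.4818 -0.2954  0.4592 -0.3183  0.4881 -0.2829]
scene 0.18 120 [ 0.4811 -0.2945  0.4548 -0.3151  0.487  -0.2832]
scene 0.20 118 [ 0.482  -0.2945  0.4596 -0.3187  0.4901 -0.2835]
scene 0.22 119 [ 0.4736 -0.2988  0.4531 -0.3163  0.4878 -0.2838]
scene 0.24 27 [ 0.4718 -0.2998  0.4689 -0.3044  0.4766 -0.2969]
scene 0.26 32 [ 0.472  -0.2991  0.4672 -0.3043  0.4757 -0.2965]
scene 0.28 69 [ 0.4755 -0.2983  0.4649 -0.3093  0.4826 -0.292 ]
scene 0.30 176 [ 0.477  -0.2975  0.4571 -0.3192  0.4824 -0.2828]
scene 0.32 195 [ 0.4772 -0.2985  0.4595 -0.3215  0.4831 -0.2802]
beaker [ 0.46906219 -0.30032863] 0.0011737360138399516
```

View pics/m1.png

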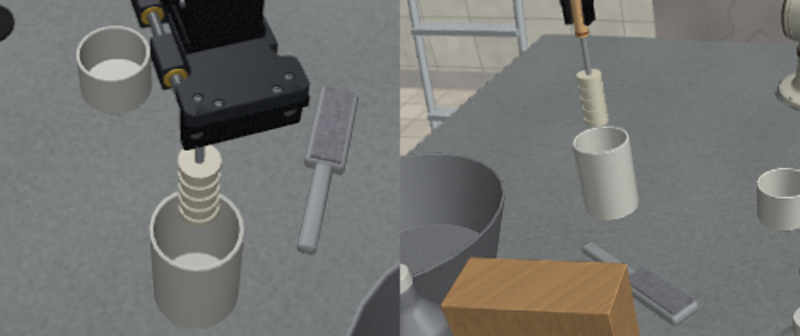

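The brush (side 200,180; scene 592,97) hangs vertically over the beaker's centre, within about 1 mm. I'll push straight down, slowing near the floor.

```bash
python3 -m creep '[[-1,1,0,-0,0,0,0],[-1,1,0,18,0,0,0],[-1,1,0,38,0,0,0],[-1,1,0,60,0,0,0],[-1,1,0,84,0,0,0],[-1,1,0,106,0,0,0],[-1,1,0,124,0,0,0],[-1,1,0,136,0,0,0]]' && python3 -m creep '[[-1,0,0,3,0,0,0],[-1,0,0,5,0,0,0],[-1,0,0,6.5,0,0,0],[-1,0,0,7.5,0,0,0],[-1,0,0,7.5,0,0,0],[-1,0,0,7.5,0,0,0]]'
```

```text
time_s: 6.78
tcp_pos: [0.4677, -0.3002, 0.3447]
ee_rot: [[-1.0, -0.001, -0.003], [-0.001, 1.0, 0.001], [0.003, 0.001, -1.0]]
wrist_force: [-0.1, -0.4, -1.6]
gripper_width: 0.203
gripper_force: 30.0
time_s: 7.28
tcp_pos: [0.4681, -0.301, 0.34]
ee_rot: [[-1.0, -0.0, 0.001], [-0.0, 1.0, -0.0], [-0.001, -0.0, -1.0]]
wrist_force: [0.5, -0.0, -1.2]
gripper_width: 0.201
gripper_force: 30.0
```

```bash
python3 -m creep '[[-1,0,0,1,0,0,0],[-1,0,0,2,0,0,0],[-1,0,0,2,0,0,0],[-1,0,0,2,0,0,0]]' && python3 -m creep '[[-1,0,0,0.5,0,0,0],[-1,0,0,1,0,0,0],[-1,0,0,1,0,0,0],[-1,0,0,1,0,0,0]]'
```

```text
time_s: 7.62
tcp_pos: [0.4681, -0.3011, 0.3376]
ee_rot: [[-1.0, -0.0, 0.001], [-0.0, 1.0, -0.0], [-0.001, -0.0, -1.0]]
wrist_force: [1.0, 0.2, 1.7]
gripper_width: 0.199
gripper_force: 30.0
time_s: 7.95
tcp_pos: [0.4682, -0.3011, 0.3376]
ee_rot: [[-1.0, -0.0, 0.001], [-0.0, 1.0, -0.001], [-0.001, -0.001, -1.0]]
wrist_force: [-0.5, 1.0, 6.9]
gripper_width: 0.2
gripper_force: 30.0
```

Contact on the floor (+7 N, TCP z 0.3376). Now two strokes of 60 mm.

```bash
python3 -m creep '[[-1,0,0,-6,0,0,0],[-1,0,0,-18,0,0,0],[-1,0,0,-32,0,0,0],[-1,0,0,-46,0,0,0],[-1,0,0,-56,0,0,0],[-1,0,0,-61,0,0,0],[-1,0,0,-61,0,0,0],[-1,0,0,-61,0,0,0]]' && python3 -m creep '[[-1,0,0,8,0,0,0],[-1,0,0,22,0,0,0],[-1,0,0,36,0,0,0],[-1,0,0,48,0,0,0],[-1,0,0,56,0,0,0],[-1,0,0,60,0,0,0],[-1,0,0,61,0,0,0],[-1,0,0,61,0,0,0]]' && python3 -m creep '[[-1,0,0,0,0,0,0],[-1,0,0,0,0,0,0],[-1,0,0,0,0,0,0]]'
```

```text
time_s: 8.62
tcp_pos: [0.4678, -0.3009, 0.3968]
ee_rot: [[-1.0, 0.0, -0.0], [0.0, 1.0, 0.001], [0.0, 0.001, -1.0]]
wrist_force: [0.0, 0.2, -1.0]
gripper_width: 0.201
gripper_force: 30.0
time_s: 9.28
tcp_pos: [0.4678, -0.3008, 0.3373]
ee_rot: [[-1.0, -0.001, -0.002], [-0.001, 1.0, 0.0], [0.002, 0.0, -1.0]]
wrist_force: [-2.3, 1.6, 8.4]
gripper_width: 0.201
gripper_force: 30.0
time_s: 9.53
tcp_pos: [0.4676, -0.3008, 0.3374]
ee_rot: [[-1.0, -0.001, -0.002], [-0.001, 1.0, 0.0], [0.002, 0.0, -1.0]]
wrist_force: [-3.0, 2.9, 8.0]
gripper_width: 0.199
gripper_force: 30.0
```

```bash
python3 -m creep '[[-1,0,0,-6,0,0,0],[-1,0,0,-18,0,0,0],[-1,0,0,-32,0,0,0],[-1,0,0,-46,0,0,0],[-1,0,0,-56,0,0,0],[-1,0,0,-61,0,0,0],[-1,0,0,-61,0,0,0],[-1,0,0,-61,0,0,0]]' && python3 -m creep '[[-1,0,0,8,0,0,0],[-1,0,0,22,0,0,0],[-1,0,0,36,0,0,0],[-1,0,0,48,0,0,0],[-1,0,0,56,0,0,0],[-1,0,0,60,0,0,0],[-1,0,0,61,0,0,0],[-1,0,0,61,0,0,0]]' && python3 -m creep '[[-1,0,0,0,0,0,0],[-1,0,0,0,0,0,0],[-1,0,0,0,0,0,0],[-1,0,0,-0.5,0,0,0],[-1,0,0,-0.5,0,0,0]]'
```

```text
time_s: 10.2
tcp_pos: [0.4679, -0.3009, 0.3967]
ee_rot: [[-1.0, 0.0, -0.0], [0.0, 1.0, 0.001], [0.0, 0.001, -1.0]]
wrist_force: [-0.2, 0.0, -1.0]
gripper_width: 0.198
gripper_force: 30.0
time_s: 10.87
tcp_pos: [0.4677, -0.3008, 0.3372]
ee_rot: [[-1.0, -0.001, -0.002], [-0.001, 1.0, 0.0], [0.002, 0.0, -1.0]]
wrist_force: [-3.0, 1.8, 8.0]
gripper_width: 0.202
gripper_force: 30.0
time_s: 11.28
tcp_pos: [0.4676, -0.3008, 0.3372]
ee_rot: [[-1.0, -0.0, -0.002], [-0.0, 1.0, 0.0], [0.002, 0.0, -1.0]]
wrist_force: [-1.9, 1.3, 5.9]
gripper_width: 0.2
gripper_force: 30.0
```

Both strokes are done. Open gradually, then lift clear.

```bash
python3 -m creep '[[-0.5,0,0,-0.5,0,0,0],[-0.4,0,0,-0.5,0,0,0],[-0.3,0,0,-0.5,0,0,0],[-0.2,0,0,-0.5,0,0,0],[0,0,0,-0.5,0,0,0],[0.2,0,0,-0.5,0,0,0],[0.4,0,0,-0.5,0,0,0],[0.6,0,0,-0.5,0,0,0]]' && python3 -m creep '[[0.8,0,0,0,0,0,0],[1,0,0,0,0,0,0],[1,0,0,0,0,0,0],[1,0,0,0,0,0,0],[1,0,0,0,0,0,0],[1,0,0,0,0,0,0]]' && python3 -m creep '[[1,0,0,-6,0,0,0],[1,0,0,-20,0,0,0],[1,0,0,-40,0,0,0],[1,0,0,-60,0,0,0],[1,0,0,-80,0,0,0],[1,0,0,-95,0,0,0],[1,0,0,-100,0,0,0],[1,0,0,-100,0,0,0]]'
python3 - <<'E'
from h import *
ims=[]
for c in('side','scene'):
    p,d,X,T,K=cap(c); ims.append(p)
o=np.hstack([ims[0][200:410,150:400],ims[1][60:270,50:300]])
save('m2.png',cv2.resize(o,None,fx=1.6,fy=1.6))
E
```

```text
time_s: 11.95
tcp_pos: [0.468, -0.301, 0.3372]
ee_rot: [[-1.0, 0.0, -0.0], [0.0, 1.0, -0.0], [0.0, -0.0, -1.0]]
wrist_force: [-0.2, -0.4, 0.5]
gripper_width: 0.617
gripper_force: 0.0
time_s: 12.45
tcp_pos: [0.468, -0.301, 0.3373]
ee_rot: [[-1.0, 0.0, 0.0], [0.0, 1.0, -0.0], [-0.0, -0.0, -1.0]]
wrist_force: [0.6, -0.2, 0.3]
gripper_width: 0.986
gripper_force: 0.0
time_s: 13.12
tcp_pos: [0.468, -0.301, 0.439]
ee_rot: [[-1.0, -0.0, 0.003], [-0.0, 1.0, -0.001], [-0.003, -0.001, -1.0]]
wrist_force: [-0.9, -0.1, 0.2]
gripper_width: 1.0
gripper_force: 0.0
```

View pics/m2.png

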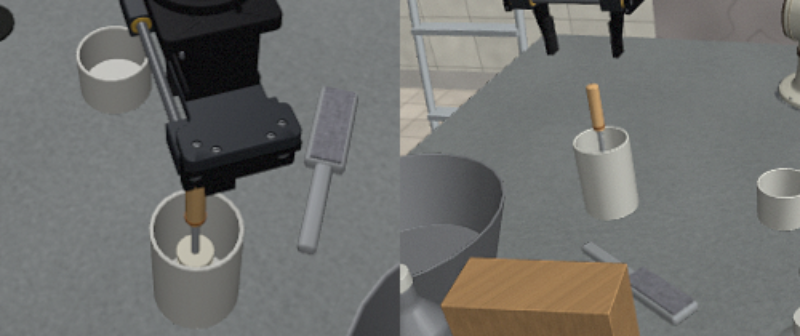

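The brush stands in the beaker (side 195,235; scene 597,115). The beaker and cup haven't moved and the gripper is clear.

```bash
python3 -c "
from station import r
print(r.finish_job())"
```

```text
the job is handed in; nothing more can be done
None
```

The middle-sized brush from the stand went to the bottom of the tall beaker, made two strokes of about 60 mm up and back down, and was left standing on the beaker's floor; the last picture before hand-in showed the beaker upright in place, the short cup undisturbed and the gripper clear, and I handed in at about 13 s of robot time.

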